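Lock the seal box and hold the key turned

ROBOT

A 6-joint arm with a two-finger parallel gripper is mounted at the origin on the work surface. World frame = base frame: x ahead of the robot, y to its left, z up, the work surface at z = 0. Lengths are in m, angles in degrees, forces in N, time in s.
With the tool pointing down it reaches from about 0.325 to 1 m from the base axis. Payload 5.1 kg.
Tool frame: the origin (TCP) lies between the finger pads; the fingertips stand 11 mm ahead of it and the grasp point (between the pads) lies 8 mm behind it; z points along the fingers, y is the direction in which the jaws open and shut (so a half turn about z gives the same grasp; the last joint's range is limited). The gripper opens to 85 mm and grips with 20 to 120 N. Pads are 22 mm wide; open, the fingers measure 114 mm over their backs; the gripper's body (76 mm by 85 mm) begins 54 mm behind the grasp point. The pads swing forward as they close: fully open they stand 13 mm farther back than shut.
Start: joints at [-74.347, 7.093, 94.555, -0, 78.352, -4.733], TCP at [0.226, -0.609, 0.242] pointing down, gripper open.
Joint ranges: [-149.61, 149.61], [-58.7, 133.49], [1.44, 155.28], [-77.14, 257.14], [18.33, 153.61], [-166.67, 166.67]. Speed limits (degrees/s): [147.25, 147.25, 180, 180, 180, 180].

INTERFACE

Orientations are given as [roll, pitch, yaw] about the fixed x, y, z axes, in that order (R = Rz(yaw) Ry(pitch) Rx(roll)).
In Python, from cell import arm gives the robot as it stands. Calls block until the motion is done:
- arm.move_ptp(position, orientation): joint-space move of the TCP to a pose.
- arm.line_to(position, orientation=None, v=0.15, threshold=None): straight line of the TCP; orientation=None keeps the orientation; v is the mean speed in m/s. With threshold (N) it stops when the force on the tool has changed by that much, and returns True; else False.
- arm.movej(angles): joint-space move.
- arm.gripper_to(opening, f_grip=None): opening from 0.0 (shut) to 1.0 (fully open); f_grip is the grip in N (None keeps the last); returns when the fingers have stopped.
- arm.dwell(seconds).
- arm.solve_ik(position, orientation): joint angles nearest the present ones, or None.
- arm.get_state(): the state.
- arm.grab_frame(name): name is "scene" or "top"; returns (picture, depth): 420x560x3 uint8, red, green, blue; 420x560 float32, m along the optical axis (not along the pixel's ray), 0 where there is no reading.
- arm.camera_model(name): a dict with "mtx" (3x3 intrinsics, pixels), "view" (4x4, takes a point from world to camera coordinates). Camera axes: x right, y down, z forward; pixel columns grow to the right and rows downward; lengths in m; the calibration is good to about 2 mm. A picture is of the moment at which its call begins. camera_model takes no time and is no camera call.
A pose or a line that the arm cannot do raises arm.Unreachable and nothing moves.
- arm.sign_off(): hands the job in, once; it reports no verdict.
Trained networks look in the newest picture that a camera, given by its name, has taken for a name from the list of things; names that differ only in an ending like _2 or _b are one class to them, and where a whole thing is asked for, a point or a joint stands for the part that bears it (a point fixed in the world has none). Each returns a list of dicts, best first, with "p" (0 to 1); they miss things now and then, are a little off and sometimes report something else, mostly with a low value. They report only what shows in the picture. A call takes as long as a camera call.
- arm.trace(label, camera): "mask" (420x560 bool, what is visible of it) and "box" ([left, top, right, bottom] as shares, 0 to 1, of the picture: columns of its width, rows of its height, round what is visible of it).
- arm.pinpoint(label, camera): "centre" ([column, row] as shares, 0 to 1, of the picture: columns of its width, rows of its height: a listed point, or the origin of a listed thing).
The state is a dict: "t": time; "joint_positions": joint angles; "qvel": joint speeds; "tau": joint torques, N m; "eef_pos": TCP position; "tcp_rot": TCP orientation; "wrist_force": force on the tool from outside, world axes, zero at the start; "moment": the same for the moment, N m; "width": opening from 0.0 (shut) to 1.0 (fully open).
Only numpy, scipy, OpenCV 4.12 (cv2) and the standard library are available. Lean on these libraries where they do the work, as an engineer would, in place of code of your own. Each camera call takes 0.05 s, during which the arm holds its last target.

TASK

The office seals are packed: push the lid of the steel box on the desk fully shut, then take the red-headed key from the wooden key block, put it into the lock on top of the box and rock it gently to get it past the sticky pin half-way down, without forcing it, until it is fully home. Then turn it clockwise (seen from above) about a quarter turn to the stop; the lock springs back if let go, so finish while still gripping the key and holding it turned, with the lid shut. Leave the blue and yellow keys standing in the block, and leave the flask and the other things on the desk alone.

Things in the scene. Friction and masses are not known exactly. Their poses are not given: they have to be found in the camera images.
- red_key_head (a point): red plastic head of the red key, which stands blade-down in the key block. Point: centre of the head, which is 30 mm wide (its x), 10 mm thick (its y) and 34 mm high. z is up along the key. 50 g. The key fits the keyway either way round: a half turn about z makes no difference
- red_key_shoulder (a point): underside of the red key's round steel collar (22 mm across, 10 mm high, just below the head), 27 mm below the head's centre. Below it stands the steel blade, 10 mm wide (x), 4 mm thick (y), 26 mm long, tapering over its last 4 mm to a tip of 3 x 1.6 mm
- blue_key_head (a point): a blue key, same shape and same kind of point; stays in the block
- yellow_key_head (a point): a yellow key, same shape and same kind of point; stays in the block
- key_block: wooden block fixed to the desk, 185 mm (x) x 50 mm (y) x 34 mm high, origin under its centre. Three slots 12 x 6 mm, 30 mm deep, in a row along its x, 55 mm apart, the middle one at its centre. A key stands in each, in any order, shoulder on the block's top, key x along block x; it must rise 26 mm to come free
- lock_mouth (a point): centre of the keyway's mouth on the round brass plug in the box's fixed panel, facing up, 100 mm above the desk, level with the shut lid's top. Keyway 12 mm along its x, 5.5 mm along its y, 30 mm deep, mouth flared by 2 mm all round; z up; the frame turns with the plug. The key is home when its shoulder rests on the plug (head centre 27 mm above this point)
- bind_pin: hidden sticky pin lying across the keyway 15 mm below the mouth: a key pushed straight in stops dead there (11 mm short of home). Rocking the key 20 to 30 degrees clockwise, under a light push of 5 to 15 N, turns the plug a little, which draws the pin aside (20 mm per rad) so that the key slips down past it; a lighter sprung pin 9 mm down gives way by itself
- lock_plug (a joint): turn of the plug, rad: 0 at rest (keyway along the box's x), grows clockwise seen from above, stop at 1.45 (about a quarter turn). A spring of about 0.01 N m at rest and 0.055 N m at the stop turns it back when let go. The key has some 0.15 rad of play in the keyway and may give a little in the grip, so turn the hand 0.15 to 0.3 rad more than the plug is to turn.
- seal_box: grey steel box fixed to the desk, 160 mm (x) x 250 mm (y) x 100 mm high, origin at the centre of its underside. The lock panel is the last 64 mm at its -y end, with the lock 93 mm from the origin towards -y; the lid covers the rest and is hinged along the +y end.
- lid (a joint): angle of the blue lid, rad: 0 shut, grows as its free edge rises; starts between 0.5 and 0.95. A stiff hinge (about 0.4 N m) keeps it where it is left; the free edge takes a push of a few newtons.
- lid_edge (a point): middle of the free edge of the lid, on its top face; the lid is a plate 160 mm (along the edge) x 184 mm x 6 mm. z is the normal of the lid's top face, y points from the free edge to the hinge
- lid_hinge (a point): middle of the hinged edge of the lid, on its top face, 184 mm from lid_edge; the hinge axis runs along the box's x, 6 mm below this point when the lid is shut (on the lid's under face)
- flask: steel flask with a white cap, 66 mm across, 190 mm high, standing beyond the keys and the lock; origin under its centre
- mouse: white computer mouse, 104 x 62 x 34 mm, on the left; origin under its centre
- stapler: blue and black stapler, 130 x 36 x 50 mm, beyond the box; origin under its centre
- ink_tin: flat green ink tin, 90 x 60 x 18 mm, on the right; origin under its centre
- pen_pot: black pen pot with two pens, 72 mm across, 140 mm high with the pens, on the right; origin under its centre

How it is judged (in metres and radians):
On the way, in this order (a step that is already met when the one before it is completed fails the run):
1. the lid is pushed fully shut (value of joint lid below 0.03 rad), for 0.2 s.
2. with the lid shut, the red key is fully home in the lock, the plug rocked no more than 0.9 rad yet (value of joint lid below 0.03 rad and value of joint lock_plug below 0.9 rad and z of red_key_head in the frame of lock_mouth below 0.03 m and horizontal distance between red_key_head and lock_mouth below 0.005 m and angle between the z axis of red_key_head and the z axis of lock_mouth, either way round below 0.12 rad), for 0.1 s.
3. the key is turned a quarter, to the stop (value of joint lid below 0.03 rad and value of joint lock_plug above 1.2 rad and z of red_key_head in the frame of lock_mouth below 0.03 m and horizontal distance between red_key_head and lock_mouth below 0.005 m and angle between the z axis of red_key_head and the z axis of lock_mouth, either way round below 0.12 rad), for 0.3 s.
At the end, for the whole second after the job is handed in: the lid is shut (under 0.03 rad), the red key is fully home (within 3 mm of its shoulder touching the plug, upright within 0.12 rad, within 5 mm of the axis), the plug is held turned at least 1.2 rad without moving, and the fingers still grip the key (over 2 N) (all of step 3 and velocity of joint lock_plug between -0.2 and 0.2 rad/s and contact force between the fingers and red_key above 2 N); the arm keeps its last pose, push and grip.
It fails at once if the key is forced into the lock with more than 60 N (value of joint lock_plug below 0.2 rad and contact force between red_key and seal_box above 60 N).
It fails at once if the blue or the yellow key is taken out of its slot (distance of any of blue_key_head, yellow_key_head from where it was at the start of the episode above 0.015 m).
It fails at once if a bystander is pushed more than 30 mm or the flask or pen pot tipped (distance of any of flask, mouse, stapler, ink_tin, pen_pot from where it was at the start of the episode above 0.03 m or angle between any of flask, pen_pot's own z axis and vertical above 0.5 rad).
It also fails if it takes over 61 s, if anything falls off the work surface, if the arm or the gripper's body presses on something with over 40 N, if the wrist force passes 120 N, or if a joint passes its speed limit or range.

## Working session

There is one attempt and no reset: what is moved stays moved. The work goes in short steps, each a Python script; the robot and the scene stay as the last script left them, time stands still between calls to the robot, and variables do not carry over. Pictures are saved under pics/ and viewed, and the job is handed in when it is done.

```bash
ls -la; mkdir -p pics; cat > h.py <<'E'
import numpy as np, cv2
from cell import arm
def save(name,fn):
    im,d=arm.grab_frame(name); cv2.imwrite('pics/'+fn,im[:,:,::-1].copy()); np.save('pics/'+fn+'.npy',d); return im,d
def unproj(name,u,v,d):
    c=arm.camera_model(name); K=np.array(c['mtx']);V=np.array(c['view'])
    p=np.linalg.inv(K)@np.array([u,v,1.])*d
    return (np.linalg.inv(V)@np.append(p,1))[:3]
def at_z(name,u,v,z):
    c=arm.camera_model(name); K=np.array(c['mtx']);V=np.linalg.inv(np.array(c['view']))
    r=V[:3,:3]@(np.linalg.inv(K)@np.array([u,v,1.])); o=V[:3,3]
    return o+r*(z-o[2])/r[2]
def proj(name,P):
    c=arm.camera_model(name); K=np.array(c['mtx']);V=np.array(c['view'])
    p=K@(V@np.append(P,1))[:3]; return p[:2]/p[2]
E
python3 - <<'E'
from h import *
for n in ('scene','top'):
    im,d=save(n,n+'0.png')
    print(n,np.linalg.inv(np.array(arm.camera_model(n)['view']))[:3].round(3).tolist())
    for l in ['red_key_head','red_key_shoulder','blue_key_head','yellow_key_head','key_block','lock_mouth','seal_box','lid_edge','lid_hinge','flask','mouse','stapler','ink_tin','pen_pot']:
        for r in arm.pinpoint(l,n)[:2]:
            u,v=r['centre'][0]*560,r['centre'][1]*420
            ui,vi=min(int(u),559),min(int(v),419)
            print(l,round(r['p'],2),round(u,1),round(v,1),unproj(n,u,v,d[vi,ui]).round(3))
print(arm.get_state())
E
```

```text
total 12
drwxr-xr-x  3 agent agent 4096 Dec  6 00:47 .
drwxr-xr-x 23 root  root  4096 Dec  6 00:47 ..
drwxr-xr-x  2 agent agent 4096 Dec  6 00:47 pics
scene [[0.618, 0.432, -0.657, 1.413], [0.786, -0.32, 0.529, -0.681], [0.018, -0.843, -0.538, 0.744]]
red_key_head 0.62 176.5 259.9 [ 0.602 -0.341  0.076]
red_key_head 0.57 96.4 302.8 [ 0.577 -0.536  0.028]
red_key_shoulder 0.68 180.8 270.5 [ 0.607 -0.336  0.044]
blue_key_head 0.71 167.6 251.0 [ 0.555 -0.341  0.075]
blue_key_head 0.46 304.0 200.1 [0.599 0.069 0.1  ]
yellow_key_head 0.52 153.9 242.1 [ 0.396 -0.315 -0.   ]
key_block 0.72 168.0 269.8 [ 0.573 -0.354  0.033]
key_block 0.2 277.1 289.6 [ 0.787 -0.175  0.024]
lock_mouth 0.5 304.8 204.3 [0.62  0.054 0.102]
seal_box 0.8 323.0 218.5 [0.686 0.065 0.084]
seal_box 0.57 176.9 262.8 [ 0.602 -0.341  0.068]
lid_edge 0.6 324.2 165.1 [0.598 0.14  0.192]
lid_hinge 0.71 349.1 175.4 [0.67 0.17 0.18]
flask 0.6 276.1 286.8 [ 0.786 -0.177  0.033]
mouse 0.72 167.0 252.8 [ 0.548 -0.341  0.066]
mouse 0.65 363.3 183.5 [0.622 0.296 0.093]
stapler 0.8 337.0 260.8 [0.782 0.033 0.01 ]
ink_tin 0.59 90.8 
[... 1054 characters left out ...]

pen_pot 0.78 452.1 228.4 [ 0.525 -0.494  0.095]
{'t': 1.5, 'joint_positions': array([-7.43464291e+01,  7.09398476e+00,  9.45551916e+01, -1.76288182e-03,
        7.83502935e+01, -4.73277177e+00]), 'qvel': array([-0.02076704,  0.03892173,  0.03842618, -0.00573312,  0.01290591,
        0.00543395]), 'tau': array([-7.21294637e-04, -4.23578525e+01, -3.65748060e+01, -1.55922703e-04,
        5.12626557e-04,  6.08693213e-06]), 'eef_pos': array([ 0.22638926, -0.60929681,  0.24231388]), 'tcp_rot': array([1.79999614e+02, 1.76443241e-03, 2.03866986e+01]), 'wrist_force': array([-0.23439948, -0.20705928,  0.2662102 ]), 'moment': array([-0.00427175,  0.03977949,  0.0069549 ]), 'width': 0.9992883874643479}
```

View pics/scene0.png

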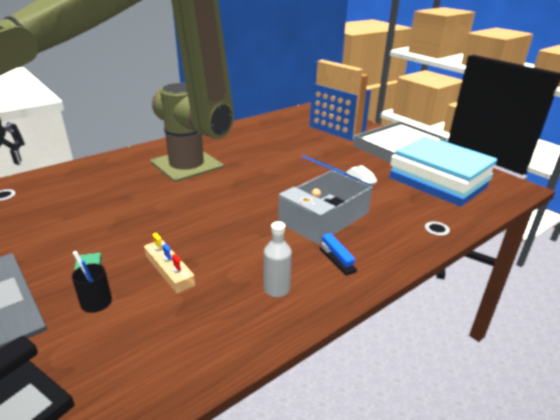

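View pics/top0.png

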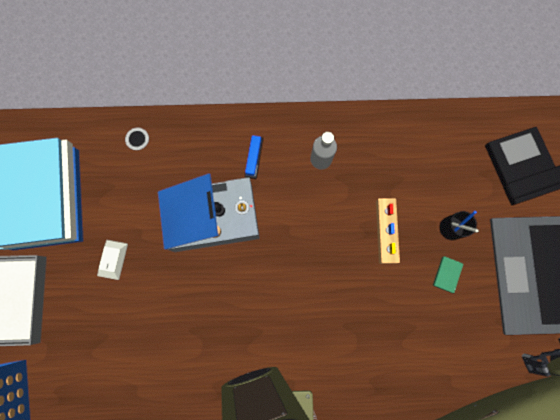

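The top view shows the red key at about (389,209), blue at (391,229) and yellow at (392,249). The lock is at about (242,207), and the lid's free edge runs from (211,176) to (217,240). I'll zoom in to refine these.

```bash
python3 - <<'E'
import cv2,numpy as np
im=cv2.imread('pics/top0.png')
a=cv2.resize(im[165:260,150:265],None,fx=5,fy=5,interpolation=cv2.INTER_CUBIC)
b=cv2.resize(im[190:270,365:415],None,fx=5,fy=5,interpolation=cv2.INTER_CUBIC)
o=np.zeros((475,800,3),np.uint8);o[:a.shape[0],:a.shape[1]]=a[:475,:800];
w=800-a.shape[1];o[:b.shape[0],a.shape[1]:]=b[:,:w]
cv2.imwrite('pics/z0.png',o)
im=cv2.imread('pics/scene0.png')
a=cv2.resize(im[160:245,270:380],None,fx=5,fy=5,interpolation=cv2.INTER_CUBIC)
b=cv2.resize(im[225:295,140:200],None,fx=4,fy=4,interpolation=cv2.INTER_CUBIC)
o=np.zeros((425,800,3),np.uint8);o[:a.shape[0],:a.shape[1]]=a;o[:b.shape[0],a.shape[1]:a.shape[1]+b.shape[1]]=b
cv2.imwrite('pics/z1.png',o)
E
```

```text
(no output)
```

View pics/z0.png

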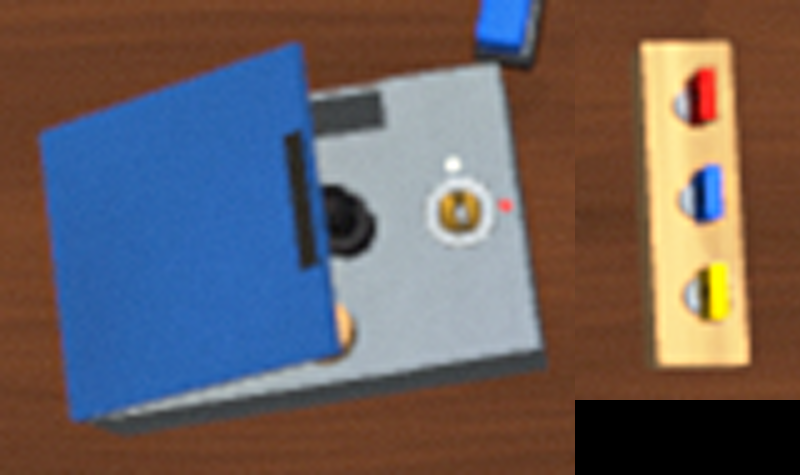

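View pics/z1.png

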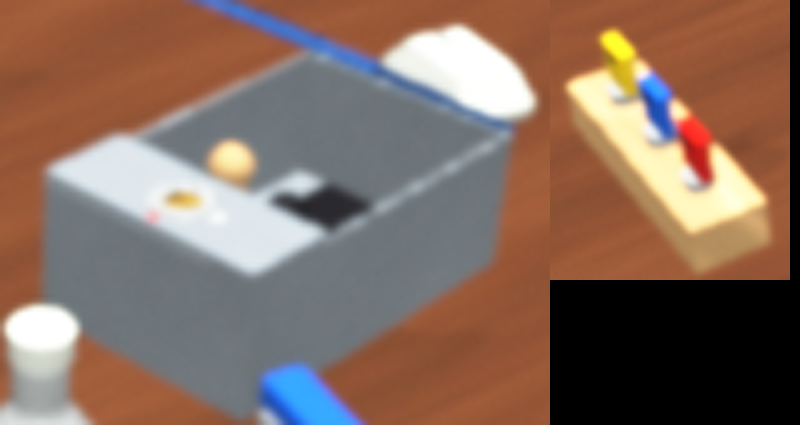

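```bash
python3 - <<'E'
from h import *
def cloud(n):
    d=np.load(f'pics/{n}0.png.npy'); im=cv2.imread(f'pics/{n}0.png')
    c=arm.camera_model(n);K=np.array(c['mtx']);Vi=np.linalg.inv(np.array(c['view']))
    v,u=np.mgrid[:420,:560]
    P=np.linalg.inv(K)@np.stack([u.ravel(),v.ravel(),np.ones(u.size)])*d.ravel()
    W=(Vi[:3,:3]@P+Vi[:3,3:]).T.reshape(420,560,3)
    return W,im.astype(int),d
for n in('top','scene'):
    W,im,d=cloud(n); x,y,z=W[...,0],W[...,1],W[...,2]
    hsv=cv2.cvtColor(im.astype(np.uint8),cv2.COLOR_BGR2HSV)
    H,S,Vv=[hsv[...,i].astype(int) for i in range(3)]
    print(n,'desk z',np.median(z[(abs(x-.5)<.03)&(abs(y+.2)<.05)]))
    blk=(abs(x-.53)<.13)&(abs(y+.335)<.06)
    m=blk&(z>.026)&(z<.042)&(S<170)&(Vv>120)
    p=W[m];print('blocktop n',m.sum(),p[:,2].mean(),cv2.minAreaRect(p[:,:2].astype(np.float32)))
    for nm,c in(('red',(H<8)|(H>172)),('blue',(H>100)&(H<125)),('yellow',(H>22)&(H<34))):
        mk=blk&c&(S>190)&(z>.045)
        v,u=np.nonzero(mk); p=W[mk]
        if len(p): 
            print(nm,len(p),'uv',u.mean(),v.mean(),'med',np.median(p,0).round(4),'min',p.min(0).round(3),'max',p.max(0).round(3), at_z(n,u.mean(),v.mean(),.061 if n=='scene' else .075).round(4))
    # box panel
    m=(abs(x-.6)<.15)&(y>-.05)&(y<.12)&(abs(z-.1)<.008)&(S<70)
    p=W[m];print('panel',m.sum(),p[:,2].mean(),cv2.minAreaRect(p[:,:2].astype(np.float32)))
    # plug brass
    m=(abs(x-.6)<.05)&(abs(y-.06)<.05)&(z>.08)&(H>12)&(H<30)&(S>90)
    v,u=np.nonzero(m)
    if len(u):print('plug',len(u),u.mean(),v.mean(),at_z(n,u.mean(),v.mean(),.1))
    # lid
    m=(y>.1)&(y<.33)&(abs(x-.6)<.15)&(H>100)&(H<125)&(S>150)&(z>.09)
    p=W[m]
    if len(p)>100:
        q=p-p.mean(0);w,vv=np.linalg.eigh(q.T@q);nn=vv[:,0]*np.sign(vv[2,0]);print('lid n',nn,'angle',np.arccos(nn[2]),'yaw',np.degrees(np.arctan2(nn[1],nn[0])),p.min(0),p.max(0))
E
```

```text
top desk z -0.0002819644399845167
blocktop n 909 0.033522017846404385 ((0.5334508419036865, -0.3372482657432556), (0.051436882466077805, 0.18251384794712067), 88.97600555419922)
red 46 uv 390.2391304347826 208.8695652173913 med [ 0.5875 -0.3348  0.0757] min [ 0.574 -0.341  0.05 ] max [ 0.603 -0.332  0.084] [ 0.5871 -0.335   0.075 ]
blue 32 uv 391.03125 228.59375 med [ 0.5324 -0.3334  0.0755] min [ 0.52  -0.338  0.054] max [ 0.544 -0.332  0.081] [ 0.5318 -0.3331  0.075 ]
yellow 47 uv 392.6170212765957 248.2127659574468 med [ 0.4778 -0.3334  0.0754] min [ 0.464 -0.339  0.049] max [ 0.492 -0.331  0.082] [ 0.4776 -0.3335  0.075 ]
panel 1336 0.09969345783569757 ((0.5959891080856323, 0.08597533404827118), (0.16046424210071564, 0.08698511123657227), 7.053919315338135)
plug 43 241.3953488372093 206.7906976744186 [0.59940628 0.07648838 0.1       ]
lid n [-0.06559651  0.52408285  0.84913736] angle 0.5564464333547436 yaw 97.13429032056366 [0.49212097 0.12896158 0.09403449] [0.66850563 0.30266921 0.20005465]
scene desk z 0.00013762397927896686
blocktop n 695 0.034048499317992274 ((0.5371825695037842, -0.3371337950229645), (0.05192938074469566, 0.1886887401342392), 88.8117904663086)
red 60 uv 176.06666666666666 260.55 med [ 0.5983 -0.3416  0.0749] min [ 0.58  -0.344  0.052] max [ 0.608 -0.333  0.08 ] [ 0.5849 -0.3352  0.061 ]
blue 29 uv 166.13793103448276 250.41379310344828 med [ 0.546  -0.3412  0.0722] min [ 0.533 -0.343  0.055] max [ 0.553 -0.338  0.08 ] [ 0.5321 -0.3361  0.061 ]
yellow 61 uv 156.88524590163934 239.18032786885246 med [ 0.4872 -0.3394  0.0745] min [ 0.467 -0.342  0.053] max [ 0.499 -0.331  0.08 ] [ 0.4724 -0.3334  0.061 ]
panel 751 0.09952832880295667 ((0.602773904800415, 0.0786033496260643), (0.16290535032749176, 0.0850849375128746), 4.170772075653076)
plug 11 306.27272727272725 199.54545454545453 [0.59972215 0.07719643 0.1       ]
```

```bash
cat >> h.py <<'E'
BY=7.1
by=np.array([-np.sin(np.radians(BY)),np.cos(np.radians(BY)),0])
LOCK=np.array([.5995,.0767,.1])
HINGE=LOCK+by*(.093+.125)
def st(m=''):
    s=arm.get_state(); print(m,'t',round(s['t'],2),'pos',s['eef_pos'].round(4),'rot',s['tcp_rot'].round(2),'F',s['wrist_force'].round(1),'M',s['moment'].round(3),'w',round(s['width'],3),'q6',round(s['joint_positions'][5],1)); return s
E
python3 - <<'E'
from h import *
p=HINGE-by*.14; o=[180,0,187.1]
print(p,arm.solve_ik([p[0],p[1],.27],o))
arm.gripper_to(0.0); 
arm.move_ptp([p[0],p[1],.27],o); st('above')
print(arm.line_to([p[0],p[1],.14],v=.1,threshold=25)); st()
print(arm.line_to([p[0],p[1],.1095],v=.05,threshold=15)); st()
arm.dwell(.3); st()
E
```

```text
[0.58985908 0.15410189 0.1       ] [  9.59752755   1.15597419  98.15225771   0.          80.6917681
 -87.50247245]
above t 5.23 pos [0.5901 0.1534 0.27  ] rot [-179.99   -0.   -172.97] F [0.1 0.1 0.3] M [-0.002 -0.056 -0.028] w 0.001 q6 -87.5
False
 t 6.68 pos [0.5904 0.1542 0.1408] rot [ 1.7999e+02  8.0000e-02 -1.7290e+02] F [-0.3  0.4  0.4] M [ 0.033 -0.024 -0.074] w 0.003 q6 -87.5
True
 t 7.26 pos [0.5895 0.154  0.111 ] rot [-1.7999e+02 -9.0000e-02 -1.7290e+02] F [-0.9  0.9  4.7] M [ 0.003  0.156 -0.038] w -0.001 q6 -87.5
 t 7.56 pos [0.5895 0.154  0.111 ] rot [-1.800e+02 -7.000e-02 -1.729e+02] F [-1.2  0.5  5.1] M [-0.028  0.108 -0.008] w 0.001 q6 -87.5
```

```bash
python3 - <<'E'
from h import *
p=HINGE-by*.14
print(arm.line_to([p[0],p[1],.1075],v=.03,threshold=20)); arm.dwell(.3);st()
arm.line_to([p[0],p[1],.17],v=.25); 
arm.gripper_to(1.0)
arm.move_ptp([.59,-.3,.22],[180,0,179])
st()
im,d=save('top','top1.png')
for l in ['lid_edge','lock_mouth','lid_hinge','red_key_head','red_key_shoulder']:
    for r in arm.pinpoint(l,'top')[:2]:
        u,v=r['centre'][0]*560,r['centre'][1]*420
        print(l,round(r['p'],2),u.round(1),v.round(1),unproj('top',u,v,d[int(v),int(u)]).round(4))
for k in(.02,.06,.1,.14,.17):
    P=HINGE-by*k; u,v=proj('top',P).astype(int); print(k,unproj('top',u,v,np.median(d[v-1:v+2,u-1:u+2])).round(4))
a=cv2.resize(im[165:260,150:265,::-1],None,fx=6,fy=6,interpolation=cv2.INTER_CUBIC)
cv2.imwrite('pics/z2.png',a)
E
```

```text
True
 t 8.07 pos [0.5896 0.154  0.1111] rot [-179.96   -0.25 -172.89] F [-1.  -0.7  3.6] M [-0.028  0.236 -0.008] w 0.0 q6 -87.5
 t 10.91 pos [ 0.5903 -0.2989  0.2198] rot [ 1.7997e+02 -1.0000e-02  1.7908e+02] F [ 0.2 -0.6 -0.1] M [ 0.014  0.    -0.02 ] w 0.999 q6 -120.6Traceback (most recent call last):
  File "<stdin>", line 12, in <module>
AttributeError: 'float' object has no attribute 'round'
```

View pics/top1.png

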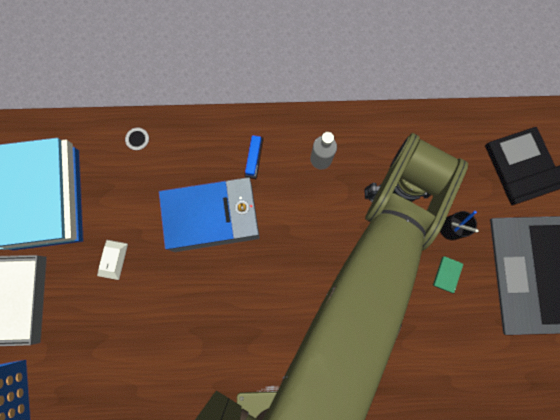

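```bash
python3 - <<'E'
from h import *
im=cv2.imread('pics/top1.png');d=np.load('pics/top1.png.npy')
for k in(.02,.06,.1,.14,.17):
    P=HINGE-by*k; u,v=proj('top',P).astype(int); print(k,unproj('top',u,v,np.median(d[v-1:v+2,u-1:u+2])).round(4))
c=arm.camera_model('top');K=np.array(c['mtx']);Vi=np.linalg.inv(np.array(c['view']))
v,u=np.mgrid[:420,:560]
W=((Vi[:3,:3]@(np.linalg.inv(K)@np.stack([u.ravel(),v.ravel(),np.ones(u.size)])*d.ravel())+Vi[:3,3:]).T).reshape(420,560,3)
x,y,z=W[...,0],W[...,1],W[...,2]
m=(abs(x-.59)<.15)&(y>0)&(y<.34)&(abs(z-.1)<.012)
r=cv2.minAreaRect(W[m][:,:2].astype(np.float32));print('box',r,m.sum())
hsv=cv2.cvtColor(im,cv2.COLOR_BGR2HSV).astype(int);H,S,V=hsv[...,0],hsv[...,1],hsv[...,2]
m=(abs(x-.6)<.03)&(abs(y-.077)<.03)&(z>.06)&(H>12)&(H<32)&(S>90)
print('plug',m.sum(),at_z('top',u[m].mean(),v[m].mean(),.1))
m=(abs(x-.6)<.03)&(abs(y-.077)<.03)&(z>.06)&(V>215)
a=cv2.resize(im[165:260,150:265],None,fx=5,fy=5,interpolation=cv2.INTER_CUBIC)
b=cv2.resize(im[190:225,225:260],None,fx=6,fy=6,interpolation=cv2.INTER_CUBIC)
o=np.zeros((475,790,3),np.uint8);o[:,:575]=a;o[:210,578:788]=b;cv2.imwrite('pics/z2.png',o)
E
```

```text
0.02 [0.5765 0.2751 0.101 ]
0.06 [0.5811 0.2349 0.0997]
0.1 [0.5855 0.1943 0.0997]
0.14 [0.5901 0.1565 0.0993]
0.17 [0.5948 0.1266 0.0991]
box ((0.5861207246780396, 0.16762834787368774), (0.16191023588180542, 0.25121623277664185), 7.431318759918213) 5381
plug 42 [0.59915738 0.07653027 0.1       ]
```

View pics/z2.png

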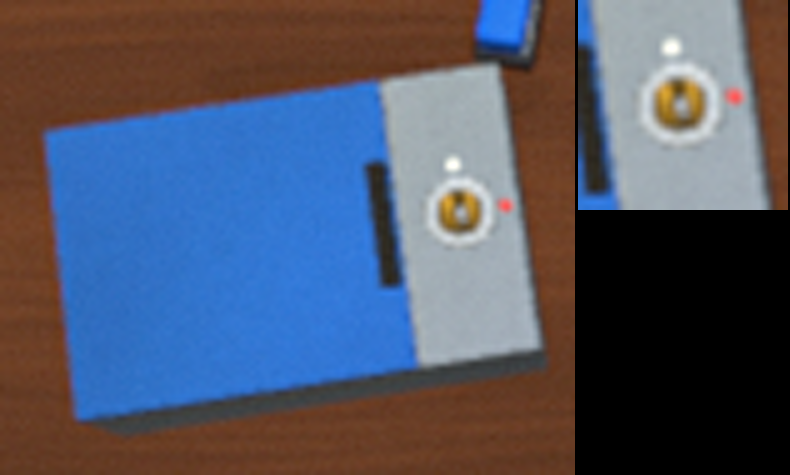

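The lid reads flat at z≈0.099–0.101, so it is shut. The lock's brass plug is at (242,207). Next is the red key.

```bash
python3 - <<'E'
from h import *
o=[180,0,179]
arm.gripper_to(0.55)
arm.move_ptp([.588,-.3365,.13],o); st('above')
print(arm.line_to([.588,-.3365,.058],v=.12,threshold=20)); st('down')
arm.gripper_to(0.0,f_grip=60); st('grip')
arm.line_to([.588,-.3365,.058]); st('regrip')
print(arm.line_to([.588,-.3365,.20],v=.12,threshold=40)); st('up')
E
```

```text
above t 11.95 pos [ 0.5877 -0.3364  0.1296] rot [ 1.7993e+02 -7.0000e-02  1.7896e+02] F [-0.2 -0.3  0.6] M [-0.034 -0.032  0.011] w 0.553 q6 -123.3
False
down t 12.7 pos [ 0.5887 -0.3368  0.059 ] rot [-1.7995e+02  8.0000e-02  1.7901e+02] F [ 0.1 -0.1 -0.1] M [-0.006  0.005  0.02 ] w 0.547 q6 -123.3
grip t 13.12 pos [ 0.5886 -0.3372  0.0592] rot [-1.7991e+02  1.0000e-01  1.7900e+02] F [ 0.  -0.8  3.2] M [-0.213  0.039 -0.004] w 0.107 q6 -123.3
regrip t 13.37 pos [ 0.5886 -0.3372  0.0591] rot [-1.7991e+02  9.0000e-02  1.7900e+02] F [-0.6 -1.1  6. ] M [-0.311  0.117 -0.018] w 0.111 q6 -123.3
False
up t 14.7 pos [ 0.5875 -0.3361  0.1986] rot [ 1.7992e+02 -1.1000e-01  1.7900e+02] F [-0.1 -1.  -1.6] M [ 0.01  -0.004  0.043] w 0.102 q6 -123.3
```

```bash
python3 - <<'E'
from h import *
L=[.599,.0762]
arm.line_to([L[0],L[1],.2],[180,0,187.2],v=.3); 
arm.line_to([L[0],L[1],.172],v=.15); arm.dwell(.3); st()
for n in('top','scene'):
    im,d=save(n,n+'2.png')
    for l in ['red_key_head','red_key_shoulder','lock_mouth']:
        for r in arm.pinpoint(l,n)[:2]:
            u,v=r['centre'][0]*560,r['centre'][1]*420
            print(n,l,round(r['p'],2),round(u,1),round(v,1),unproj(n,u,v,d[int(v),int(u)]).round(4))
im=cv2.imread('pics/scene2.png')
cv2.imwrite('pics/z3.png',cv2.resize(im[150:240,255:375],None,fx=6,fy=6,interpolation=cv2.INTER_CUBIC))
E
```

```text
t 16.86 pos [0.5996 0.0761 0.1731] rot [-1.7999e+02  1.0000e-01 -1.7281e+02] F [-0.3  0.6 -0.2] M [-0.032 -0.029  0.076] w 0.103 q6 -95.0
top lock_mouth 0.54 241.7 204.9 [0.5621 0.0571 0.3145]
scene red_key_head 0.64 309.1 174.3 [0.6115 0.0712 0.1884]
scene red_key_shoulder 0.55 307.1 184.7 [0.6089 0.0684 0.1555]
scene lock_mouth 0.75 348.8 174.9 [0.4385 0.4329 0.0063]
scene lock_mouth 0.35 304.7 202.1 [0.61   0.0621 0.1016]
```

View pics/z3.png

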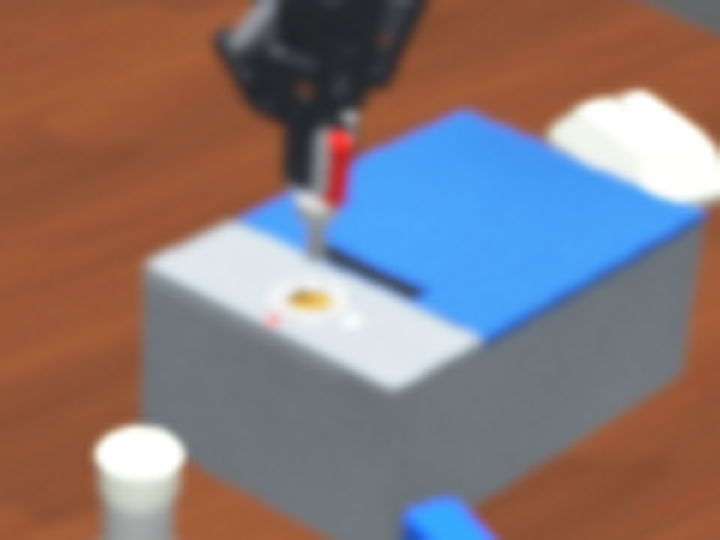

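View pics/top2.png

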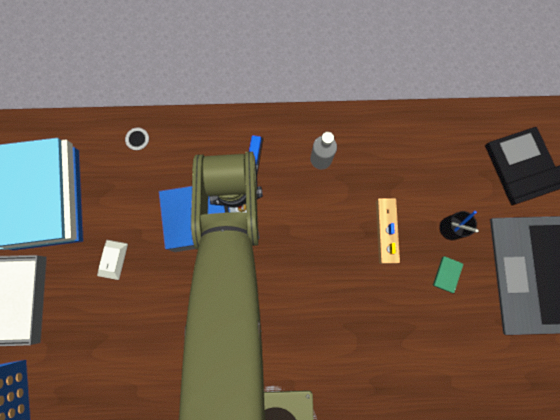

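```bash
python3 - <<'E'
from h import *
z=.1731+.002; R=lambda p:((p-np.array([255,150]))*6+2.5).round(1)
for dx,dy in((0,0),(.003,0),(0,.003)):
  b=np.array([.5996+dx,.0761+dy,0])
  print(dx,dy,'head',R(proj('scene',b+[0,0,z])),'sh',R(proj('scene',b+[0,0,z-.027])),'tip',R(proj('scene',b+[0,0,z-.053])),'mouth',R(proj('scene',b+[0,0,.1])))
E
```

```text
0 0 head [316.6 161.5] sh [313.5 212.4] tip [310.7 260.4] mouth [308.3 300.3]
0.003 0 head [320.9 163.9] sh [317.7 214.9] tip [314.8 262.9] mouth [312.4 302.9]
0 0.003 head [321.4 159.8] sh [318.3 210.7] tip [315.4 258.6] mouth [312.9 298.5]
```

```bash
python3 - <<'E'
import cv2
im=cv2.imread('pics/scene2.png')
cv2.imwrite('pics/z4.png',cv2.resize(im[165:210,285:335],None,fx=12,fy=12,interpolation=cv2.INTER_CUBIC))
E
```

```text
(no output)
```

View pics/z4.png

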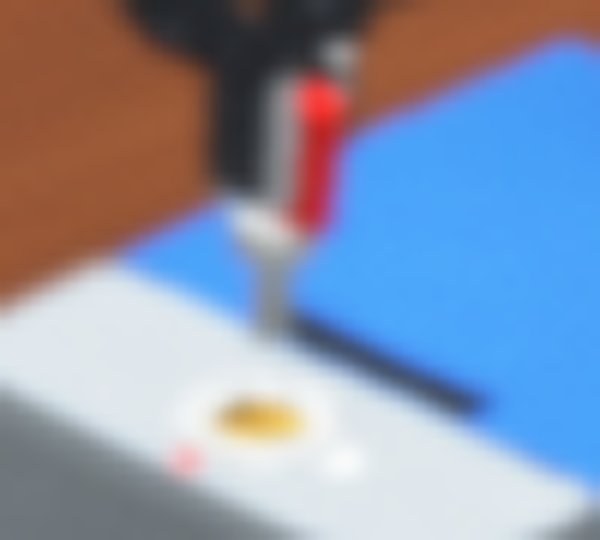

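```bash
python3 - <<'E'
from h import *
L=[.599,.0762]
print(arm.line_to([L[0],L[1],.147],v=.05,threshold=8)); st('1')
E
```

```text
False
1 t 17.91 pos [0.599  0.0762 0.1468] rot [ 1.800e+02 -2.000e-02 -1.728e+02] F [-0.3 -0.3 -0.5] M [-0.007  0.028 -0.013] w 0.105 q6 -95.0
```

```bash
python3 - <<'E'
from h import *
L=[.599,.0762]
for z in(.143,.139):
    print(arm.line_to([L[0],L[1],z],v=.03,threshold=10)); st(z)
im,d=save('scene','s3.png')
cv2.imwrite('pics/z5.png',cv2.resize(im[165:210,285:335,::-1],None,fx=12,fy=12,interpolation=cv2.INTER_CUBIC))
E
```

```text
False
0.143 t 18.19 pos [0.599  0.0761 0.143 ] rot [-1.7999e+02  1.0000e-02 -1.7280e+02] F [ 0.  -0.  -0.4] M [-0.016  0.008  0.008] w 0.104 q6 -95.0
False
0.139 t 18.48 pos [0.5993 0.0762 0.1391] rot [-1.7999e+02  5.0000e-02 -1.7280e+02] F [-0.1  0.1  0.2] M [-0.054 -0.208 -0.023] w 0.104 q6 -95.0
```

View pics/z5.png

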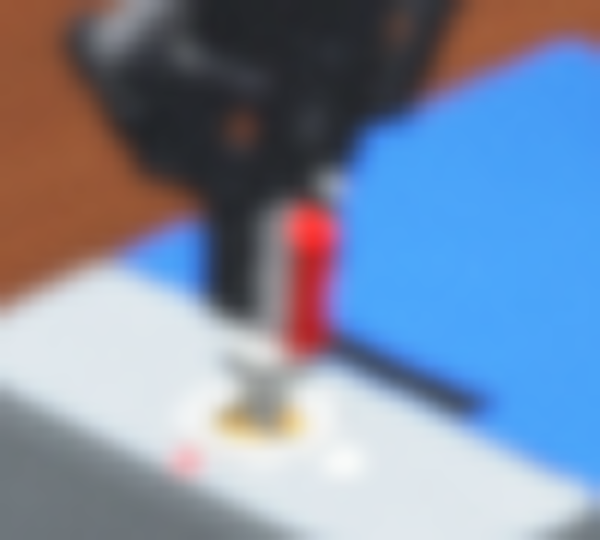

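The blade has entered the keyway at (265,405) in this zoom. Next I'll lower it to the sticky pin and press lightly.

```bash
python3 - <<'E'
from h import *
L=[.599,.0762]
for i in range(8):
    z=.1375-.001*i
    r=arm.line_to([L[0],L[1],z],v=.02,threshold=12); s=st(round(z,4))
    if r or s['wrist_force'][2]>6: break
E
```

```text
0.1375 t 18.77 pos [0.5993 0.0762 0.1378] rot [-1.7999e+02  5.0000e-02 -1.7280e+02] F [ 1.1 -1.1  1.7] M [-0.124 -0.1    0.005] w 0.106 q6 -95.0
0.1365 t 19.02 pos [0.5992 0.0762 0.1365] rot [-1.7999e+02  4.0000e-02 -1.7280e+02] F [2.1 0.2 1. ] M [-0.155 -0.321  0.02 ] w 0.103 q6 -95.0
0.1355 t 19.27 pos [0.5993 0.0762 0.1357] rot [-1.7999e+02  4.0000e-02 -1.7280e+02] F [ 1.2 -0.9  2.6] M [-0.17  -0.259  0.015] w 0.107 q6 -95.0
0.1345 t 19.52 pos [0.5993 0.0762 0.1354] rot [-1.7999e+02  4.0000e-02 -1.7280e+02] F [-0.3 -0.4  5.8] M [-0.186  0.036 -0.014] w 0.105 q6 -95.0
0.1335 t 19.77 pos [0.5994 0.0762 0.1352] rot [-1.7999e+02  5.0000e-02 -1.7280e+02] F [-1.5 -2.4  9.2] M [-0.195  0.393 -0.012] w 0.107 q6 -95.0
```

```bash
python3 - <<'E'
from h import *
L=[.599,.0762]
for a in(8,14,19,23,26):
    arm.line_to([L[0],L[1],.1335],[180,0,187.2-a],v=.02,threshold=25); s=st(a)
    if s['eef_pos'][2]<.134: break
E
```

```text
8 t 20.07 pos [0.5995 0.0759 0.1352] rot [-1.7995e+02  6.0000e-02  1.7921e+02] F [-2.5 -2.2  8.1] M [-0.356  0.355  0.053] w 0.107 q6 -87.0
14 t 20.32 pos [0.5995 0.0758 0.1352] rot [-1.7996e+02  7.0000e-02  1.7320e+02] F [-1.2 -2.1  9.7] M [-0.408  0.327  0.056] w 0.105 q6 -81.0
19 t 20.57 pos [0.5996 0.0759 0.1352] rot [-1.7997e+02  8.0000e-02  1.6821e+02] F [-1.3 -2.   9.2] M [-0.37   0.264  0.089] w 0.104 q6 -76.0
23 t 20.82 pos [0.5996 0.0759 0.1351] rot [-1.7998e+02  9.0000e-02  1.6421e+02] F [-0.9 -1.5  8.8] M [-0.352  0.114  0.071] w 0.105 q6 -72.0
26 t 21.07 pos [0.5996 0.0759 0.1351] rot [-1.7999e+02  1.0000e-01  1.6121e+02] F [-0.9 -1.3  8.4] M [-0.413  0.122  0.041] w 0.104 q6 -69.0
```

```bash
python3 - <<'E'
from h import *
L=[.599,.0762]
for a,z in((28,.1335),(30,.1335),(30,.1325),(32,.1325),(34,.1325)):
    arm.line_to([L[0],L[1],z],[180,0,187.2-a],v=.02,threshold=25); arm.dwell(.1); s=st((a,z))
    if s['eef_pos'][2]<.1341: break
E
```

```text
(28, 0.1335) t 21.43 pos [0.5996 0.0758 0.1349] rot [-1.7998e+02  9.0000e-02  1.5921e+02] F [-1.  -2.   7.4] M [-0.375  0.066  0.082] w 0.103 q6 -67.0
(30, 0.1335) t 21.77 pos [0.5996 0.0758 0.1349] rot [-1.7999e+02  9.0000e-02  1.5721e+02] F [-0.3 -2.5  6.8] M [-0.359  0.044  0.059] w 0.107 q6 -65.0
(30, 0.1325) t 22.12 pos [0.5995 0.0759 0.1335] rot [-1.7999e+02  8.0000e-02  1.5721e+02] F [ 0.2 -1.4  5.6] M [-0.361 -0.024  0.085] w 0.104 q6 -65.0
```

```bash
python3 - <<'E'
from h import *
L=[.599,.0762]
z=.1318
for i in range(14):
    arm.line_to([L[0],L[1],z],v=.02,threshold=25); s=st(round(z,4))
    if s['wrist_force'][2]>14: break
    z-=.0008
E
```

```text
0.1318 t 22.38 pos [0.5995 0.0758 0.1329] rot [-1.7998e+02  8.0000e-02  1.5721e+02] F [ 0.7 -0.7  6.9] M [-0.368  0.009 -0.003] w 0.106 q6 -65.0
0.131 t 22.62 pos [0.5994 0.0758 0.132 ] rot [-1.7998e+02  7.0000e-02  1.5721e+02] F [-0.  -0.9  6.4] M [-0.321 -0.03   0.034] w 0.109 q6 -65.0
0.1302 t 22.88 pos [0.5991 0.0759 0.13  ] rot [-1.7998e+02  4.0000e-02  1.5720e+02] F [ 1.9 -2.8  0.7] M [-0.382 -0.391 -0.008] w 0.106 q6 -65.0
0.1294 t 23.12 pos [0.599  0.0759 0.1289] rot [-1.7998e+02  1.0000e-02  1.5720e+02] F [ 2.2 -2.7  0.8] M [-0.482 -0.5    0.001] w 0.109 q6 -65.0
0.1286 t 23.38 pos [0.5989 0.076  0.1281] rot [-1.7997e+02 -1.0000e-02  1.5720e+02] F [ 3.8 -3.5 -1.3] M [-0.527 -0.589  0.023] w 0.104 q6 -65.0
0.1278 t 23.62 pos [0.5989 0.076  0.1276] rot [-179.98   -0.    157.2 ] F [ 2.8 -4.   0. ] M [-0.685 -0.526  0.003] w 0.106 q6 -65.0
0.127 t 23.88 pos [0.599  0.0761 0.1271] rot [-179.98    0.    157.2 ] F [ 2.6 -3.9  1. ] M [-0.748 -0.417  0.031] w 0.106 q6 -65.0
0.1262 t 24.12 pos [0.599  0.0761 0.1261] rot [-179.98    0.    157.2 ] F [ 3.1 -3.6  1.4] M [-0.866 -0.377  0.01 ] w 0.106 q6 -65.0
0.1254 t 24.38 pos [0.599  0.0761 0.1253] rot [-179.99    0.    157.2 ] F [ 1.7 -3.8  2.4] M [-0.89  -0.36  -0.022] w 0.104 q6 -65.0
0.1246 t 24.62 pos [0.5991 0.0761 0.1251] rot [-1.7999e+02  1.0000e-02  1.5720e+02] F [ 0.2 -5.   4.1] M [-0.977 -0.024  0.001] w 0.106 q6 -65.0
0.1238 t 24.88 pos [0.5991 0.0761 0.1251] rot [-179.98    0.    157.21] F [-0.5 -5.1  7.7] M [-1.027  0.256  0.017] w 0.105 q6 -65.0
0.123 t 25.12 pos [0.5992 0.0761 0.1251] rot [-1.7998e+02  1.0000e-02  1.5721e+02] F [-4.  -6.3 11. ] M [-1.055  0.619  0.069] w 0.109 q6 -65.0
0.1222 t 25.38 pos [0.5992 0.0761 0.125 ] rot [-1.7998e+02  1.0000e-02  1.5721e+02] F [-4.8 -4.3 14. ] M [-1.017  0.974  0.041] w 0.105 q6 -65.0
```

It stopped at TCP z 0.125, which is the predicted home height. I'll look before turning.

```bash
python3 - <<'E'
from h import *
L=[.599,.0762]
arm.line_to([L[0],L[1],.1232],v=.02); arm.dwell(.2); st()
im,d=save('scene','s4.png')
cv2.imwrite('pics/z6.png',cv2.resize(im[165:210,285:335,::-1],None,fx=12,fy=12,interpolation=cv2.INTER_CUBIC))
for l in ['red_key_head','red_key_shoulder']:
    for r in arm.pinpoint(l,'scene')[:1]: print(l,r['p'],(r['centre'][0]*560-285)*12+5.5,(r['centre'][1]*420-165)*12+5.5)
E
```

```text
t 25.82 pos [0.5992 0.0761 0.1251] rot [-1.7999e+02  1.0000e-02  1.5720e+02] F [-3.6 -6.1 11.1] M [-0.987  0.532 -0.033] w 0.104 q6 -65.0
red_key_head 0.63 276.79600000000005 330.7959999999997
red_key_shoulder 0.42 235.8040000000001 423.02800000000013
```

View pics/z6.png

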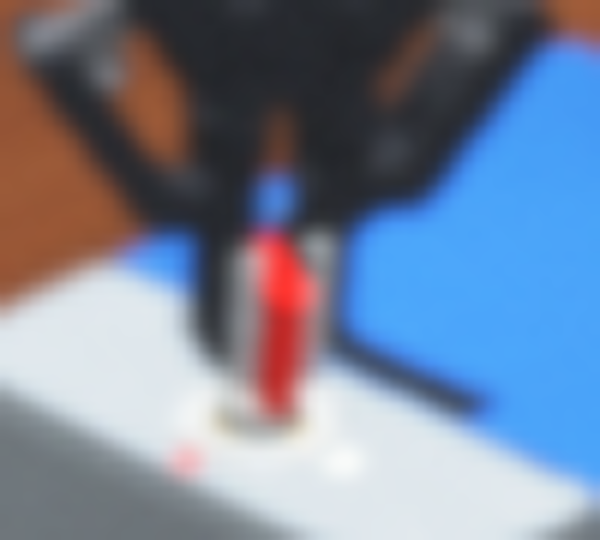

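The collar rests on the plug and the key is upright. Now I'll turn it, with a light push.

```bash
python3 - <<'E'
from h import *
L=[.599,.0762]
for a in(40,50,60,70,80,86,91,95,98):
    arm.line_to([L[0],L[1],.1235],[180,0,187.2-a],v=.02,threshold=30); s=st(a)
    if abs(s['moment'][2])>.6: break
E
```

```text
40 t 26.3 pos [0.5993 0.0762 0.1251] rot [1.7999e+02 3.0000e-02 1.4719e+02] F [-1.2 -4.   9.4] M [-0.931  0.342 -0.05 ] w 0.107 q6 -55.0
50 t 26.62 pos [0.5993 0.0762 0.1251] rot [1.7998e+02 3.0000e-02 1.3719e+02] F [-0.5 -4.4  8.1] M [-0.899  0.283  0.035] w 0.104 q6 -45.0
60 t 26.95 pos [0.5994 0.0762 0.1251] rot [1.7995e+02 3.0000e-02 1.2720e+02] F [-1.1 -5.7  8. ] M [-0.952  0.157  0.064] w 0.109 q6 -35.0
70 t 27.27 pos [0.5995 0.0762 0.1251] rot [1.7994e+02 3.0000e-02 1.1720e+02] F [-0.3 -4.9  8.4] M [-0.9    0.146  0.032] w 0.105 q6 -25.0
80 t 27.6 pos [0.5997 0.0763 0.1251] rot [1.7991e+02 2.0000e-02 1.0720e+02] F [-0.1 -4.6  8.3] M [-0.805  0.061  0.014] w 0.107 q6 -15.0
86 t 27.86 pos [0.5997 0.0763 0.1251] rot [1.7989e+02 1.0000e-02 1.0119e+02] F [-0.5 -5.2  7.1] M [-0.853 -0.035 -0.009] w 0.105 q6 -9.0
91 t 28.11 pos [0.5998 0.0763 0.1251] rot [179.88   0.    96.19] F [-0.4 -4.4  7.2] M [-0.821 -0.027  0.019] w 0.106 q6 -4.0
95 t 28.36 pos [0.5999 0.0763 0.1251] rot [179.88  -0.    92.2 ] F [ 0.8 -4.2  7.4] M [-0.829 -0.075  0.074] w 0.108 q6 -0.0
98 t 28.61 pos [0.5999 0.0763 0.1251] rot [ 1.7987e+02 -1.0000e-02  8.9210e+01] F [-0.  -5.7  6.9] M [-0.894 -0.042  0.048] w 0.107 q6 3.0
```

```bash
python3 - <<'E'
from h import *
L=[.599,.0762]
for a in(101,104):
    arm.line_to([L[0],L[1],.1235],[180,0,187.2-a],v=.02,threshold=30);arm.dwell(.2); s=st(a)
    print(np.mean([ (arm.dwell(.02),arm.get_state()['moment'][2])[1] for _ in range(10)]))
for n,c in(('scene',(165,210,285,335)),('top',(185,230,220,265))):
    im,d=save(n,n+'5.png')
    cv2.imwrite(f'pics/z7{n}.png',cv2.resize(im[c[0]:c[1],c[2]:c[3],::-1],None,fx=12,fy=12,interpolation=cv2.INTER_CUBIC))
E
```

```text
101 t 29.06 pos [0.5999 0.0764 0.1251] rot [ 1.7987e+02 -2.0000e-02  8.6230e+01] F [ 0.7 -4.2  7.4] M [-0.841 -0.109  0.121] w 0.104 q6 5.9
0.16198114769297484
104 t 29.68 pos [0.5999 0.0766 0.1251] rot [ 1.7987e+02 -5.0000e-02  8.3230e+01] F [ 0.8 -3.4  7.2] M [-0.687 -0.151  0.175] w 0.105 q6 8.9
0.1943624020359286
```

View pics/z7scene.png

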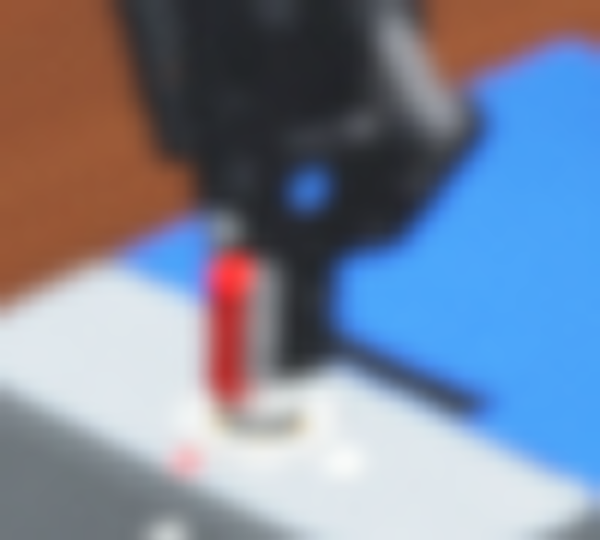

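View pics/z7top.png

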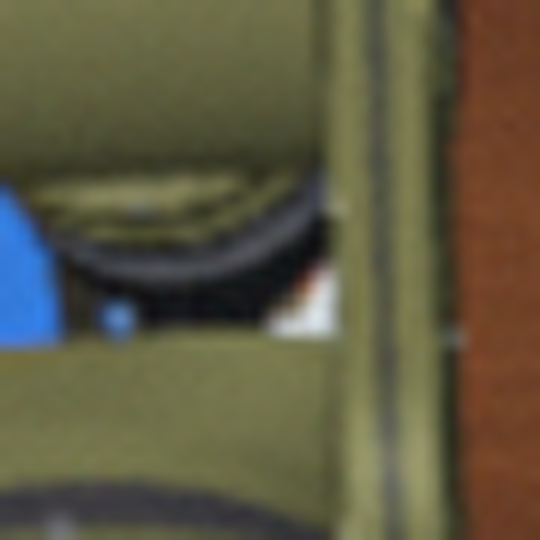

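```bash
python3 - <<'E'
from h import *
d=np.load('pics/scene5.png.npy')
for k in(.03,.09,.12,.15):
    P=HINGE-by*k+np.array([.05,0,0]); u,v=proj('scene',P).astype(int); print(k,unproj('scene',u,v,np.median(d[v-1:v+2,u-1:u+2])).round(4))
s=st(); print(s['qvel'].round(2))
arm.sign_off(); st()
E
```

```text
0.03 [0.6203 0.268  0.0994]
0.09 [0.6314 0.2039 0.1007]
0.12 [0.6337 0.1763 0.1007]
0.15 [0.6402 0.1412 0.1021]
 t 29.94 pos [0.5999 0.0766 0.1251] rot [ 1.7987e+02 -5.0000e-02  8.3230e+01] F [ 0.4 -4.2  6.3] M [-0.693 -0.169  0.173] w 0.105 q6 8.9
[ 0.04 -0.07  0.07 -0.12 -0.04 -0.07]
the job is handed in; nothing more can be done
the job is handed in; nothing more can be done
```

I pushed the lid shut, put the red key in the lock, rocked it past the sticky pin and turned it to the stop. I handed in at about 30 s with the hand still gripping the key and holding it turned. Sign-off reports no verdict, so the result rests on the checks below.

- **Lid:** it reads flat at the end, with its top at z 0.099–0.102 m.
- **Insertion:** the key stopped dead at the pin as expected. About 30° of rocking under roughly 6–10 N freed it, and the push never went above about 14 N in any reading.
- **Home position:** the tool stopped at z = 0.1251 m, the height predicted for the key fully home, and the collar is seen resting on the plug. It stayed at that height through the turn.
- **Turn:** I turned the hand 104° clockwise. The twisting moment rose to about 0.19 N m, well above the 0.055 N m spring, so I take the plug to be against its stop. I could not read the plug angle directly.
- **Grip:** the gripper opening still matches the key head, at about 9 mm.
- **Other things on the desk:** my last clear look was with the key held over the lock, before inserting it. The blue and yellow keys stood in the block and nothing else had visibly moved.

Two readings did not agree fully:

- **Tip position:** before insertion the camera put the blade tip about 2 mm off the predicted point, but it entered the keyway without resistance.
- **Side load:** a side moment of about 0.7–1.0 N m stayed on the wrist after seating, probably from a slight misalignment of the key in the grip.

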